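# Put the tin away and fasten the pantry box

### The job

Put the oblong tin into the open wooden box, setting it down flat on its base on the box floor without tipping or dropping it. Then shut the lid fully and swing the steel turnbutton round until it lies squarely across the lid's edge, so that the lid is held shut. Leave the mug, the jar and the bowl where they stand.

Things in the scene. Friction and masses are not known exactly. Their poses are not given: they have to be found in the camera images.
- box: Open wooden box fixed to the worktop, 240 (its x) x 180 (its y) x 100 mm high, walls and floor 9 mm. Origin: centre of its underside, z up; turned up to 0.3 rad either way. Its lid is hinged on the +y rim (robot's left). On the -y side a wooden ledge (70 mm along x, out to y = -143 mm, top 112 mm up) carries the turnbutton.
- lid (a joint): Lid hinge, rad: 0 = shut, pi/2 = straight up, stop at 2.2; starts at 1.75 to 2.1, leaning outwards. Plain wooden board without handle, 256 (along box x) x 180 x 12 mm, 0.35 kg. Stiff (0.5 N m, 3 N at the free edge) and stays where it is left. Shut, its underside lies on the rim (100 mm up) and its top is 112 mm up.
- lid_hinge (a point): The lid's hinge axis at mid length, on the rim: box coordinates (0, 90, 100) mm. The axis runs along box x, in the plane of the lid's inner face (its underside when shut).
- lid_edge (a point): Middle of the lid's free edge, on its outer face (the top face when shut): 180 mm from the hinge and 12 mm out from the inner face.
- catch (a joint): Steel turnbutton on a vertical pivot, rad, counter-clockwise from above. 0 = arm points away from the box (box -y); +pi/2 = box +x; -pi/2 = box -x; +pi or -pi = box +y, squarely across the lid's edge (fastened, either will do). Stops at -3.6 and 3.6. Starts between -1.45 and 1.45. Light friction (1 N at the knob), stays where left. It blocks the lid if turned first.
- catch_pivot (a point): Pivot of the turnbutton, on the top face of its arm: box coordinates (0, -118, 124.5) mm, 28 mm outside the shut lid's edge. The arm is a flat steel bar 20 mm wide, 10 mm thick, 85 mm long to one side of the pivot and 25 mm to the other; its underside clears the shut lid's top by 2.5 mm.
- catch_knob (a point): Middle of the upright round steel knob near the end of the turnbutton's long arm, 65 mm from the pivot: diameter 22 mm, 30 mm tall, from 124.5 to 154.5 mm above the worktop (this point is at 139.5 mm). Fixed to the arm, not revolving: best pushed round; a tight pinch must turn with the arm or it slips off.
- tin: Closed oblong tin, white with a steel lid, 112 (its x) x 58 (its y) x 68 mm high, about 0.25 to 0.5 kg, standing on the worktop to the right of the box (world -y). Origin: centre of its underside, z up.
- mug: White mug, 80 mm across, 90 mm high; bystander. Origin: centre of its underside.
- jar: Glass jar with a steel cap, 72 mm across, 120 mm high; bystander. Origin: centre of its underside.
- bowl: Blue bowl, 130 mm across, 55 mm high; bystander. Origin: centre of its underside.
There are look-alikes about, which are no part of the job. What is shaped like the tin but black or orange is not meant.

How it is judged (in metres and radians):
On the way, in this order (a step that is already met when the one before it is completed fails the run):
1. the tin stands flat on the box floor, let go (x of tin in the frame of box between -0.1 and 0.1 m and y of tin in the frame of box between -0.075 and 0.075 m and z of tin in the frame of box between 0 and 0.015 m and angle between tin's own z axis and vertical below 0.12 rad and contact force between the fingers and tin below 0.1 N and linear speed of tin below 0.03 m/s), for 0.2 s.
2. the lid is shut over it (x of tin in the frame of box between -0.1 and 0.1 m and y of tin in the frame of box between -0.075 and 0.075 m and z of tin in the frame of box between 0 and 0.015 m and angle between tin's own z axis and vertical below 0.12 rad and value of joint lid below 0.06 rad), for 0.2 s.
3. the turnbutton lies squarely across the lid's edge, with the lid shut (all of step 2 and (value of joint catch between 2.87 and 3.41 rad or value of joint catch between -3.41 and -2.87 rad)), for 0.2 s.
At the end, for the whole second after the job is handed in: The tin stands at rest flat on the box floor inside the walls (tilt under 0.12 rad), the lid is shut (joint under 0.06 rad), the turnbutton points across the lid's edge within 0.27 rad of square (joint within 0.27 of +pi or -pi), and mug, jar and bowl are upright within 30 mm of where they stood (all of step 3 and linear speed of tin below 0.03 m/s and distance of each of mug, jar, bowl from where it was at the start of the episode below 0.03 m and angle between each of mug, jar, bowl's own z axis and vertical below 0.2 rad); the robot touches nothing.
It fails at once if the tin is tipped (over 0.6 rad) (angle between tin's own z axis and vertical above 0.6 rad).
It fails at once if the tin is dropped (falling freely at over 0.7 m/s) (linear speed of tin above 0.7 m/s and contact force between the fingers and tin below 0.1 N).
It fails at once if the mug is knocked away (over 30 mm) or over (distance of mug from where it was at the start of the episode above 0.03 m or angle between mug's own z axis and vertical above 0.5 rad).
It fails at once if the jar is knocked away (over 30 mm) or over (distance of jar from where it was at the start of the episode above 0.03 m or angle between jar's own z axis and vertical above 0.5 rad).
It fails at once if the bowl is knocked away (over 30 mm) or over (distance of bowl from where it was at the start of the episode above 0.03 m or angle between bowl's own z axis and vertical above 0.5 rad).
It also fails if it takes over 69 s, if anything falls off the work surface, if the arm or the gripper's body presses on something with over 40 N, if the wrist force passes 120 N, or if a joint passes its speed limit or range.

### The arm

A 6-joint arm with a two-finger parallel gripper is mounted at the origin on the work surface. World frame = base frame: x ahead of the robot, y to its left, z up, the work surface at z = 0. Lengths are in mm, angles in degrees, forces in N, time in s.
With the tool pointing down it reaches from about 300 to 850 mm from the base axis. Payload 4.2 kg.
Tool frame: the origin (TCP) lies midway between the tips of the shut fingers; the grasp point (between the pads) lies 19 mm behind it; z points along the fingers, y is the line along which they close (so a half turn about z gives the same grasp; the last joint's range is limited). The gripper opens to 91 mm and grips with 3 to 60 N. Pads are 32 mm wide; open, the fingers measure 118 mm over their backs; the gripper's body (76 mm by 178 mm) begins 60 mm behind the grasp point.
Start: joints at [-1.146, 18.312, 89.639, -0, 72.044, -1.146], TCP at [575.016, 0, 213.976] pointing down, gripper open.
Joint ranges: [-177.97, 177.97], [-48.28, 115.42], [12.27, 149.76], [-77.06, 257.06], [2.81, 150.46], [-146.56, 146.56]. Speed limits (degrees/s): [147.25, 147.25, 180, 180, 180, 180].

### API

Orientations are given as [roll, pitch, yaw] about the fixed x, y, z axes, in that order (R = Rz(yaw) Ry(pitch) Rx(roll)).
In Python, from workcell import env gives the robot as it stands.
- The arm moves only by the tool send_rows, never from a script. Its argument "steps" is a list that holds one entry, the list of rows, each a list of 5 numbers: the shift along the tool's x, y, z scaled (see below), then the turn about the tool's z scaled (see below), then the opening, from 0 (shut) to 1 (fully open). In form: [[[dx, dy, dz, yaw, fingers], ...]]. A call has 1 to 5 rows; each row shifts and turns the commanded pose from where the row before left it, along the tool's axes as they then stand; what a row does not reach is not made up. The controller multiplies each number of a shift by 0.04 m and each number of a turn by 0.12 rad. A row lasts 1/12 s, in which the tool goes at most 41.7 mm and 7.16 degrees, less where a joint would pass 70% of its speed; a pose out of reach is approached as far as the arm can. A call with a number of a shift or a turn outside -1 to 1 is refused whole. A call with a gripper value outside its range is refused whole. The fingers move at their own pace and stop on an object; "squeeze" is the grip in N (left out, the last holds). Time passes only in rows, so rows that do not move let the fingers close. It gives the time, the measured TCP pose, the force, the opening and the grip force at its end, in the units of the state.
- env.state(): the state, without advancing time (a new reading comes with each control period).
- env.grab_frame(name): name is "scene" or "side" or "wrist"; returns a dict with "pixels" (384x512x3 uint8, red, green, blue), "depth" (384x512 float32, mm along the optical axis (not along the pixel's ray), 0 where there is no reading), "intrinsics" (3x3 intrinsics, pixels), "cam_to_world" (4x4, takes a point from camera to world coordinates). Camera axes: x right, y down, z forward; pixel columns grow to the right and rows downward; lengths in mm; the calibration is good to about 2 mm. A picture is of the moment at which its call begins.
- env.job_done(): hands the job in; it is judged then, once.
The state is a dict: "time_s": time; "qpos": joint angles; "qvel": joint speeds; "effort": joint torques, N m; "ee_pos": TCP position; "ee_rot": TCP orientation; "force": force on the tool from outside, world axes, zero at the start; "torque": the same for the moment, N m; "gripper_width": finger opening in mm; "gripper_force": force on a finger pad.
Only numpy, scipy, OpenCV 4.12 (cv2) and the standard library are available. Lean on these libraries where they do the work, as an engineer would, in place of code of your own. Each camera call takes 0.05 s, during which the arm holds its last target. There are 200 camera calls.

## Working session

There is one attempt and no reset: what is moved stays moved. The work goes in short steps, Python scripts to look and compute and a tool call to move; the robot and the scene stay as the last step left them, time stands still between calls to the robot, and variables do not carry over. Pictures are saved under pics/ and viewed, at most 10 in all, crops included, and the job is handed in when it is done.

Besides the shell and the picture viewer there is one more tool, called as name(argument=value, ...), one argument or row to a line, values as JSON. send_rows: Moves the arm, as the interface text tells. Shifts and turns lie within -1 to 1; 1 stands for 0.04 m of shift or 0.12 rad of turn. Its arguments: {"type":"object","properties":{"steps":{"type":"array"},"squeeze":{"type":"number"}},"required":["steps"]}

```bash
mkdir -p pics; cat > h.py <<'E'
import numpy as np, cv2
from workcell import env
def grab(n):
    f=env.grab_frame(n); np.savez(f'/tmp/{n}.npz',**{k:f[k] for k in('pixels','depth','intrinsics','cam_to_world')}); return f
def cloud(f):
    d=np.asarray(f['depth'],float);K=np.asarray(f['intrinsics']);T=np.asarray(f['cam_to_world'])
    v,u=np.mgrid[:d.shape[0],:d.shape[1]]
    p=np.stack([(u-K[0,2])/K[0,0]*d,(v-K[1,2])/K[1,1]*d,d],-1)@T[:3,:3].T+T[:3,3]
    p[d==0]=np.nan
    return p
def load(n): return dict(np.load(f'/tmp/{n}.npz'))
E
python3 - <<'E'
from h import *
fs=[grab(n) for n in('scene','side')]
for n,f in zip(('scene','side'),fs): cv2.imwrite(f'pics/{n}0.png',f['pixels'][:,:,::-1])
print(env.state()); print(fs[0]['cam_to_world'],fs[1]['cam_to_world'])
E
```

```text
{'time_s': 0.1, 'qpos': array([-1.14438733e+00,  1.83475102e+01,  8.96954546e+01,  1.27184510e-03,
        7.20435959e+01, -1.14476314e+00]), 'qvel': array([ 0.03486679, -0.00262396, -0.20309077, -0.18629386, -0.00978717,
       -0.04343523]), 'effort': array([ 5.01049108e-04, -4.13330913e+01, -2.32510239e+01,  7.29743019e-02,
        4.21804120e-02, -4.88014211e-05]), 'ee_pos': array([5.74583336e+02, 3.15165760e-02, 2.13235881e+02]), 'ee_rot': array([-1.79913481e+02, -2.93841774e-03,  8.99999806e+01]), 'force': array([0.52660907, 0.12453416, 0.04757914]), 'torque': array([-0.03830806, -0.01669202,  0.02529069]), 'gripper_force': 0.0, 'gripper_width': 91.71675160569693}
[[-3.67836256e-01  5.57567023e-01 -7.44187815e-01  1.61869220e+03]
 [ 9.29770499e-01  2.07667071e-01 -3.03975669e-01  3.98980736e+02]
 [-1.49435051e-02 -8.03737148e-01 -5.94796847e-01  9.66498369e+02]
 [ 0.00000000e+00  0.00000000e+00  0.00000000e+00  1.00000000e+00]] [[ 9.99347673e-01 -1.74158934e-02  3.16372412e-02  4.72220207e+02]
 [-3.47463668e-02 -7.02487263e-01  7.10847618e-01 -1.14791571e+03]
 [ 9.84471263e-03 -7.11483192e-01 -7.02634150e-01  1.21350548e+03]
 [ 0.00000000e+00  0.00000000e+00  0.00000000e+00  1.00000000e+00]]
```

View pics/scene0.png

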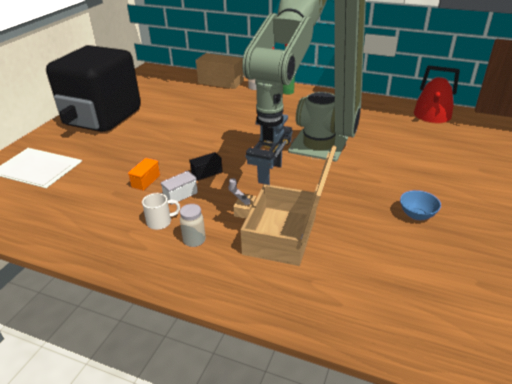

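View pics/side0.png

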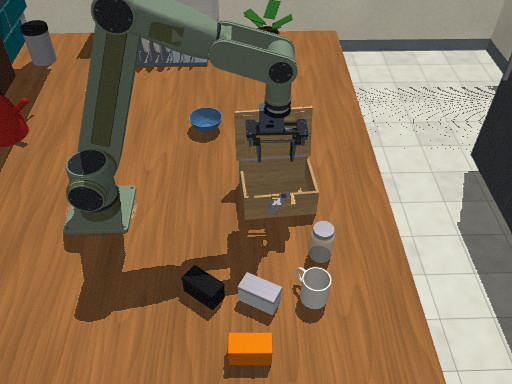

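Tin candidates: white with a steel lid at scene (180,186) / side (260,292); black at scene (206,166) / side (204,286); orange at scene (144,173) / side (250,348). I choose the white one. The mug at side (315,287) and the jar at side (321,242) stand near it. The turnbutton knob is at side (276,204), and the lid leans outward behind the box.

```bash
python3 - <<'E'
from h import *
f=load('side'); cv2.imwrite('pics/crop1.png',cv2.resize(f['pixels'][170:330,170:350,::-1],None,fx=4,fy=3.75,interpolation=cv2.INTER_CUBIC)[:600,:800])
A=cloud(f);B=cloud(load('scene'))
for nm,P,(u0,u1,v0,v1) in(('tin side',A,(232,288,268,318)),('tin scene',B,(155,202,168,206))):
    p=P[v0:v1,u0:u1].reshape(-1,3); c=(f if P is A else load('scene'))['pixels'][v0:v1,u0:u1].reshape(-1,3).astype(int)
    t=p[(p[:,2]>60)&(p[:,2]<76)&(c.min(1)>90)&(c.max(1)-c.min(1)<60)]
    r=cv2.minAreaRect(t[:,:2].astype(np.float32)); print(nm,len(t),r,np.median(t[:,2]))
# box: points
for nm,P in(('side',A),('scene',B)):
    q=P.reshape(-1,3); 
    m=(q[:,0]>350)&(q[:,0]<850)&(q[:,1]>-200)&(q[:,1]<250)
    t=q[m&(abs(q[:,2]-100)<4)]
    print(nm,len(t),cv2.minAreaRect(t[:,:2].astype(np.float32)))
    k=q[m&(q[:,2]>150)&(q[:,2]<156.5)&(q[:,1]<60)]; print('knobtop?',len(k),k.mean(0) if len(k) else '',k.std(0) if len(k) else '')
for nm,P,(u0,u1,v0,v1) in(('mug',A,(296,332,266,310)),('jar',A,(308,336,220,264))):
    p=P[v0:v1,u0:u1].reshape(-1,3);p=p[p[:,2]>30];print(nm,p.min(0),p.max(0))
E
```

```text
tin side 727 ((514.8196411132812, -369.0721435546875), (61.67693328857422, 113.70657348632812), 60.936622619628906) 67.73691362434761
tin scene 417 ((560.7593994140625, -362.187744140625), (213.76223754882812, 105.26898193359375), 6.955533027648926) 67.00466805655083
side 540 ((590.0960693359375, 16.118759155273438), (247.1534423828125, 245.17579650878906), 6.689545154571533)
knobtop? 31 [ 563.67971287 -133.34695714  153.86237355] [5.16262365 6.60810557 1.61875735]
scene 575 ((597.7937622070312, -34.47499084472656), (251.27398681640625, 353.75677490234375), 5.031193256378174)
knobtop? 26 [ 566.1404393  -129.19846619  153.44189893] [6.30242571 5.64275841 1.8181065 ]
mug [ 622.33092384 -406.53050428   30.40794923] [ 709.57617857 -305.12739975   97.00871624]
jar [ 671.42023909 -247.22949599   30.35044456] [ 741.93592531 -178.43938603  126.76326363]
```

View pics/crop1.png

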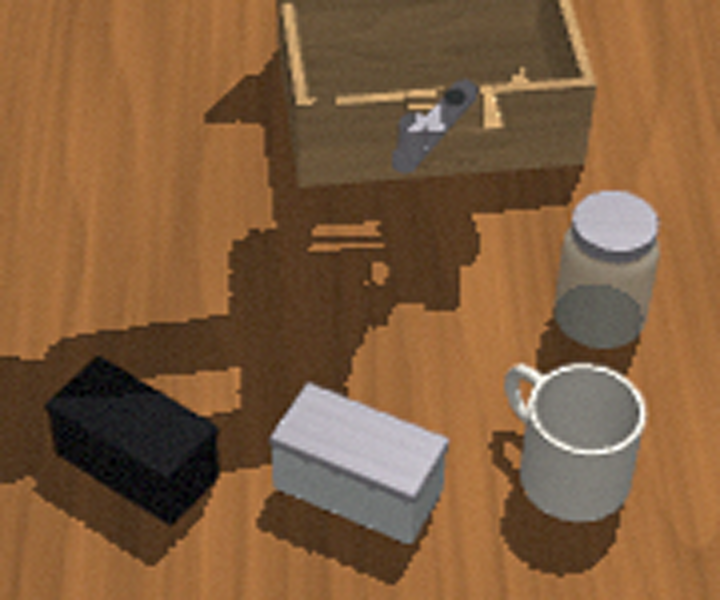

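The crop confirms the white tin with a steel lid at crop (360,440). The black one is on its left and the mug on its right. Next I fit the box accurately.

```bash
cat >> h.py <<'E'
def loc(p,b):
    x,y,t=b;c,s=np.cos(t),np.sin(t);d=p[:,:2]-[x,y];return np.c_[c*d[:,0]+s*d[:,1],-s*d[:,0]+c*d[:,1],p[:,2]]
def wor(p,b):
    x,y,t=b;c,s=np.cos(t),np.sin(t);p=np.asarray(p,float);return np.array([x+c*p[0]-s*p[1],y+s*p[0]+c*p[1],p[2]])
E
python3 - <<'E'
from h import *
from scipy.optimize import differential_evolution,minimize
A=cloud(load('side')).reshape(-1,3);B=cloud(load('scene')).reshape(-1,3)
q=np.r_[A,B];q=q[np.isfinite(q[:,0])]
q=q[(q[:,0]>380)&(q[:,0]<850)&(q[:,1]>-200)&(q[:,1]<250)]
w=q[(q[:,2]>30)&(q[:,2]<104)]   # walls
def wd(p):
    o=np.array([120,90]);dx=np.abs(p[:,0]),np.abs(p[:,1])
    a=np.maximum(abs(dx[0]-115.5)-4.5,0)+np.maximum(dx[1]-90,0)
    b=np.maximum(abs(dx[1]-85.5)-4.5,0)+np.maximum(dx[0]-120,0)
    return np.minimum(a,b)
cost=lambda b:np.minimum(wd(loc(w,b)),12).mean()
r=differential_evolution(cost,[(520,660),(-60,80),(-.32,.32)],seed=0,tol=1e-8);b=r.x
print(len(w),b,r.fun); np.save('box.npy',b)
L=loc(q,b)
k=L[(L[:,2]>119)&(L[:,2]<158)&(L[:,1]<-60)&(L[:,1]>-215)&(abs(L[:,0])<95)]
kt=k[(k[:,2]>150)];print('knobtop',len(kt),kt.mean(0)); ar=k[k[:,2]<128];print('arm',len(ar),cv2.minAreaRect(ar[:,:2].astype(np.float32)),ar[:,:2].mean(0))
for nm,a in (('side',kt),):
    rel=kt.mean(0)[:2]-[0,-118];print('catch ang',np.arctan2(rel[0],-rel[1]),np.hypot(*rel))
l=L[(abs(L[:,0])<128)&(L[:,1]>85)&(L[:,1]<210)&(L[:,2]>115)&(L[:,2]<295)]
a=np.arctan2(l[:,2]-100,-(l[:,1]-90));print('lid',len(l),np.percentile(a,[5,25,50,75,95]),l[:,2].max())
for p in((0,90,100),(0,-118,124.5),(0,0,9)):print(wor(p,b))
E
```

```text
5361 [5.91089632e+02 3.89063852e+01 8.81022024e-02] 1.7312314646499105
knobtop 61 [ -41.32333886 -167.80467494  153.92878695]
arm 248 ((-21.052703857421875, -140.22274780273438), (116.69200897216797, 23.218015670776367), 51.38225555419922) [ -15.98585541 -137.2920174 ]
catch ang -0.692594936255318 64.71571664391186
lid 2334 [1.63679481 1.7512189  1.78433592 1.81925517 1.92111945] 280.61154702076647
[583.17068774 128.55732112 100.        ]
[601.47224828 -78.6359531  124.5       ]
[591.0896322   38.90638516   9.        ]
```

Box at (591, 39), yaw 0.088 rad. Lid at about 1.78 rad and catch at about -0.69; the fitted knob radius of 64.7 mm agrees with the 65 given. Tin at (515, -369), long axis at -29°. I move above the tin and turn to match it.

send_rows(
  steps=[
    [[-0.92, -0.15, 0, 0, 1], [-0.92, -0.15, 0, 0, 1], [-0.92, -0.15, 0, 0, 1], [-0.92, -0.15, 0, 0, 1], [-0.92, -0.15, 0, 0, 1]],
  ],
)

```text
time_s: 0.52
ee_pos: [544.2, -185.4, 213.6]
ee_rot: [-180.0, -0.0, 90.0]
force: [-0.0, -0.1, 0.1]
gripper_width: 90.9
gripper_force: 0.0
```

send_rows(
  steps=[
    [[-0.92, -0.15, 0, 0, 1], [-0.92, -0.15, 0, 0, 1], [-0.92, -0.15, 0, 0, 1], [-0.92, -0.15, 0, 0, 1], [-0.92, -0.15, 0, 0, 1]],
  ],
)

```text
time_s: 0.93
ee_pos: [514.2, -369.6, 213.5]
ee_rot: [-180.0, -0.0, 90.0]
force: [0.8, 1.2, -0.9]
gripper_width: 91.0
gripper_force: 0.0
```

send_rows(
  steps=[
    [[0, 0, 0, -0.886, 1], [0, 0, 0, -0.886, 1], [0, 0, 0, -0.886, 1], [0, 0, 0, -0.886, 1], [0, 0, 0, -0.886, 1]],
  ],
)

```text
time_s: 1.35
ee_pos: [514.7, -368.0, 213.3]
ee_rot: [-180.0, -0.1, 120.7]
force: [0.6, 0.0, 0.4]
gripper_width: 91.2
gripper_force: 0.0
```

send_rows(
  steps=[
    [[0, 0, 0, -0.886, 1], [0, 0, 0, -0.886, 1], [0, 0, 0, -0.886, 1], [0, 0, 0, -0.886, 1], [0, 0, 0, -0.886, 1]],
  ],
)

```text
time_s: 1.77
ee_pos: [514.8, -367.8, 213.4]
ee_rot: [180.0, -0.1, 151.2]
force: [-0.1, 0.9, -0.3]
gripper_width: 91.2
gripper_force: 0.0
```

```bash
cat > tin.py <<'E'
from h import *
f=grab('wrist');P=cloud(f).reshape(-1,3);c=f['pixels'].reshape(-1,3).astype(int)
t=P[(abs(P[:,2]-68)<6)&(c.min(1)>90)&(np.hypot(P[:,0]-515,P[:,1]+369)<90)]
r=cv2.minAreaRect(t[:,:2].astype(np.float32));print(len(t),r,np.median(t[:,2]))
s=env.state();print(s['time_s'],s['ee_pos'],s['ee_rot'])
cv2.imwrite('pics/w1.png',f['pixels'][:,:,::-1])
E
python3 tin.py
```

```text
6650 ((513.9454345703125, -367.98956298828125), (57.70831298828125, 111.77874755859375), 61.13692092895508) 68.93997898324074
1.8167 [ 514.80599144 -367.83728594  213.37884591] [ 1.79992235e+02 -5.88576131e-02  1.51409222e+02]
```

The wrist view agrees to within 1 mm. I descend and grasp.

send_rows(
  steps=[
    [[0, 0, 0.8, 0, 1], [0, 0, 0.8, 0, 1], [0, 0, 0.8, 0, 1], [0, 0, 0.8, 0, 1], [0, 0, 0.7, 0, 1]],
  ],
)

```text
time_s: 2.23
ee_pos: [514.2, -367.4, 55.7]
ee_rot: [180.0, -0.1, 150.8]
force: [-0.2, 0.3, -0.1]
gripper_width: 91.2
gripper_force: 0.0
```

send_rows(
  steps=[
    [[0, 0, 0.3, 0, 1], [0, 0, 0.3, 0, 1], [0, 0, 0, 0, 1], [0, 0, 0, 0, 0], [0, 0, 0, 0, 0]],
  ],
  squeeze=30,
)

```text
time_s: 2.65
ee_pos: [516.1, -368.8, 35.7]
ee_rot: [-180.0, 0.2, 150.9]
force: [-0.4, -0.0, 0.5]
gripper_width: 80.5
gripper_force: 0.0
```

send_rows(
  steps=[
    [[0, 0, 0, 0, 0], [0, 0, 0, 0, 0], [0, 0, 0, 0, 0], [0, 0, 0, 0, 0], [0, 0, 0, 0, 0]],
  ],
)

```text
time_s: 3.07
ee_pos: [515.4, -368.3, 34.9]
ee_rot: [-180.0, 0.1, 150.9]
force: [-0.6, 0.1, 4.4]
gripper_width: 57.9
gripper_force: 30.0
```

send_rows(
  steps=[
    [[0, 0, -0.3, 0, 0], [0, 0, -0.6, 0, 0], [0, 0, -0.7, 0, 0], [0, 0, -0.7, 0, 0], [0, 0, -0.7, 0, 0]],
  ],
)

```text
time_s: 3.48
ee_pos: [514.5, -367.6, 155.2]
ee_rot: [180.0, -0.1, 150.9]
force: [-0.6, -0.7, -3.2]
gripper_width: 58.1
gripper_force: 30.0
```

send_rows(
  steps=[
    [[0, 0, -0.7, 0, 0], [0, 0, -0.7, 0, 0], [0, 0, -0.6, 0.3, 0], [0, 0, 0, 0.8, 0], [0, 0, 0, 0.8, 0]],
  ],
)

```text
time_s: 3.9
ee_pos: [515.4, -368.3, 236.5]
ee_rot: [180.0, 0.2, 137.6]
force: [0.2, -1.0, -3.4]
gripper_width: 57.7
gripper_force: 30.0
```

send_rows(
  steps=[
    [[0, 0, 0, 0.9, 0], [0, 0, 0, 0.9, 0], [0, 0, 0, 0.9, 0], [0, 0, 0, 0.9, 0], [0, 0, 0, 0.9, 0]],
  ],
)

```text
time_s: 4.32
ee_pos: [514.5, -367.6, 233.9]
ee_rot: [-180.0, -0.1, 106.6]
force: [0.1, 0.8, -3.0]
gripper_width: 57.4
gripper_force: 30.0
```

send_rows(
  steps=[
    [[0, 0, 0, 0.9, 0], [0, 0, 0, 0.8, 0], [0, 0, 0, 0, 0], [0, 0, 0, 0, 0], [0, 0, 0, 0, 0]],
  ],
)

```text
time_s: 4.73
ee_pos: [514.8, -367.9, 233.9]
ee_rot: [-180.0, -0.0, 95.3]
force: [0.1, -0.4, -3.0]
gripper_width: 57.8
gripper_force: 30.0
```

send_rows(
  steps=[
    [[0.4, 0.11, 0, 0, 0], [0.7, 0.2, 0, 0, 0], [0.8, 0.22, 0, 0, 0], [0.8, 0.22, 0, 0, 0], [0.8, 0.22, 0, 0, 0]],
  ],
)

```text
time_s: 5.15
ee_pos: [540.7, -222.8, 234.0]
ee_rot: [180.0, -0.0, 95.3]
force: [-0.2, -0.5, -2.2]
gripper_width: 57.6
gripper_force: 30.0
```

send_rows(
  steps=[
    [[0.8, 0.22, 0, 0, 0], [0.8, 0.22, 0, 0, 0], [0.8, 0.22, 0, 0, 0], [0.8, 0.22, 0, 0, 0], [0.8, 0.22, 0, 0, 0]],
  ],
)

```text
time_s: 5.57
ee_pos: [569.7, -59.3, 234.2]
ee_rot: [180.0, -0.0, 95.3]
force: [0.8, 0.3, -1.7]
gripper_width: 57.6
gripper_force: 30.0
```

send_rows(
  steps=[
    [[0.8, 0.22, 0, 0, 0], [0.8, 0.22, 0, 0, 0], [0.8, 0.22, 0, 0, 0], [0, 0, 0, 0, 0], [0, 0, 0, 0, 0]],
  ],
)

```text
time_s: 5.98
ee_pos: [587.3, 38.5, 233.9]
ee_rot: [-180.0, -0.0, 95.5]
force: [0.3, 0.1, -2.7]
gripper_width: 57.9
gripper_force: 30.0
```

```bash
python3 - <<'E'
from h import *
f=grab('side'); cv2.imwrite('pics/s2.png',cv2.resize(f['pixels'][70:260,180:380,::-1],None,fx=3,fy=3))
b=np.load('box.npy');s=env.state();print(s['ee_pos'],s['ee_rot'],loc(s['ee_pos'][None],b))
E
```

```text
[587.19504361  37.14751546 233.92471581] [-1.79966302e+02  2.51490395e-02  9.53791189e+01] [[ -4.03424338  -1.40936983 233.92471581]]
```

View pics/s2.png

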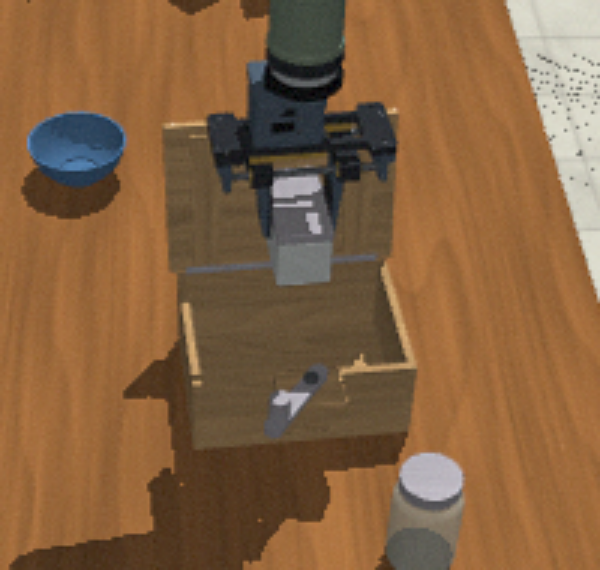

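The tin hangs level over the box at crop (300,240), with clearance to the lid. I lower it.

send_rows(
  steps=[
    [[-0.15, 0.1, 0.3, 0, 0], [0, 0, 0.6, 0, 0], [0, 0, 0.7, 0, 0], [0, 0, 0.7, 0, 0], [0, 0, 0.7, 0, 0]],
  ],
)

```text
time_s: 6.45
ee_pos: [591.9, 28.7, 112.2]
ee_rot: [-180.0, 0.0, 95.1]
force: [-0.0, 0.8, -2.5]
gripper_width: 57.7
gripper_force: 30.0
```

send_rows(
  steps=[
    [[0, 0, 0.6, 0, 0], [0, 0, 0.5, 0, 0], [0, 0, 0.3, 0, 0], [0, 0, 0.05, 0, 0], [0, 0, 0.05, 0, 0]],
  ],
)

```text
time_s: 6.87
ee_pos: [591.8, 29.2, 53.0]
ee_rot: [-179.9, 0.0, 95.1]
force: [0.3, -0.6, -1.8]
gripper_width: 57.5
gripper_force: 30.0
```

send_rows(
  steps=[
    [[0, 0, 0.05, 0, 0], [0, 0, 0.05, 0, 0], [0, 0, 0.03, 0, 0], [0, 0, 0, 0, 0], [0, 0, 0, 0, 0]],
  ],
)

```text
time_s: 7.28
ee_pos: [592.5, 30.7, 49.3]
ee_rot: [179.9, 0.0, 95.2]
force: [0.3, 0.4, -1.5]
gripper_width: 57.9
gripper_force: 30.0
```

send_rows(
  steps=[
    [[0, 0, 0.03, 0, 0], [0, 0, 0.03, 0, 0], [0, 0, 0, 0, 0]],
  ],
)

```text
time_s: 7.53
ee_pos: [592.1, 30.7, 46.2]
ee_rot: [-180.0, 0.0, 95.2]
force: [0.6, -0.3, -2.8]
gripper_width: 57.9
gripper_force: 30.0
```

```bash
python3 - <<'E'
from h import *
import time
f=env.grab_frame('wrist');s=env.state();print(s['ee_pos'],s['force'])
E
```

```text
[592.11403617  30.74618644  46.27719035] [-0.13664375  0.45504516 -2.53460631]
```

send_rows(
  steps=[
    [[0, 0, 0.03, 0, 0], [0, 0, 0.03, 0, 0], [0, 0, 0, 0, 0]],
  ],
)

```text
time_s: 7.83
ee_pos: [592.3, 30.7, 43.9]
ee_rot: [180.0, 0.0, 95.2]
force: [-0.3, 0.4, -2.7]
gripper_width: 57.7
gripper_force: 30.0
```

send_rows(
  steps=[
    [[0, 0, 0.03, 0, 0], [0, 0, 0, 0, 0]],
  ],
)

```text
time_s: 8.0
ee_pos: [592.4, 30.7, 43.8]
ee_rot: [180.0, 0.0, 95.2]
force: [-1.9, -0.0, 5.1]
gripper_width: 57.9
gripper_force: 30.0
```

Floor contact (the force has turned positive). I release and rise.

send_rows(
  steps=[
    [[0, 0, 0, 0, 0.85], [0, 0, 0, 0, 0.85], [0, 0, 0, 0, 0.85], [0, 0, 0, 0, 0.85], [0, 0, 0, 0, 0.85]],
  ],
)

```text
time_s: 8.42
ee_pos: [592.3, 30.7, 42.7]
ee_rot: [180.0, 0.0, 95.2]
force: [0.3, 0.4, -0.6]
gripper_width: 77.5
gripper_force: 0.0
```

send_rows(
  steps=[
    [[0, 0, -0.3, 0, 0.85], [0, 0, -0.6, 0, 0.85], [0, 0, -0.9, 0, 0.85], [0, 0, -1, 0, 0.85], [0, 0, -1, 0, 0.85]],
  ],
)

```text
time_s: 8.83
ee_pos: [591.6, 30.6, 195.9]
ee_rot: [-179.9, -0.0, 95.2]
force: [1.0, -0.5, 0.2]
gripper_width: 77.4
gripper_force: 0.0
```

send_rows(
  steps=[
    [[0, 0, -1, 0, 0.85], [0, 0, -1, 0, 0.5], [0, 0, 0, 0, 0.2], [0, 0, 0, 0, 0], [0, 0, 0, 0, 0]],
  ],
)

```text
time_s: 9.25
ee_pos: [591.7, 30.6, 274.0]
ee_rot: [-179.9, -0.0, 95.2]
force: [0.1, 0.4, -0.6]
gripper_width: 53.8
gripper_force: 0.0
```

```bash
python3 - <<'E'
from h import *
b=np.load('box.npy')
f=grab('wrist');P=cloud(f).reshape(-1,3);L=loc(P,b)
t=L[(abs(L[:,2]-77)<5)&(abs(L[:,0])<100)&(abs(L[:,1])<78)]
print('tin',len(t),cv2.minAreaRect(t[:,:2].astype(np.float32)) ,np.percentile(t[:,2],[2,50,98]))
g=grab('side');q=np.r_[cloud(g).reshape(-1,3),cloud(grab('scene')).reshape(-1,3)];L=loc(q,b)
l=L[(abs(L[:,0])<128)&(L[:,1]>85)&(L[:,1]<210)&(L[:,2]>200)&(L[:,2]<295)]
a=np.arctan2(l[:,2]-100,-(l[:,1]-90));print('lid',np.median(a)); s=env.state();print(s['ee_pos'],loc(s['ee_pos'][None],b),s['ee_rot'],s['qpos'])
print('camera local',loc(np.asarray(f['cam_to_world'])[None,:3,3],b))
E
```

```text
tin 5096 ((0.24732017517089844, -6.557994842529297), (58.11659240722656, 111.142822265625), 0.2563905119895935) [75.58729273 77.81727262 79.36619469]
lid 1.7758508545201246
[591.34296145  30.64585385 272.59438565] [[ -0.47448316  -8.25078293 272.59438565]] [-1.79766307e+02 -1.40027371e-02  9.52237797e+01] [ 1.85369274e+00  1.83481681e+01  8.11631963e+01  2.43946973e-04
  8.07227476e+01 -3.37015534e+00]
camera local [[ -0.56128257  66.66105663 445.81638174]]
```

The tin is flat at box (0, -7), parallel to the box sides. I go up over the lid's edge and down behind it with the fingers shut.

send_rows(
  steps=[
    [[0, 0, -0.6, 0, 0], [0, 0, -0.5, 0, 0], [0.4, 0, 0, 0, 0], [0.8, 0, 0, 0, 0], [0.8, 0, 0, 0, 0]],
  ],
)

```text
time_s: 9.82
ee_pos: [584.7, 110.4, 317.6]
ee_rot: [-179.9, 0.0, 95.1]
force: [0.2, -0.4, -0.2]
gripper_width: 8.5
gripper_force: 0.0
```

send_rows(
  steps=[
    [[0.9, 0, 0, 0, 0], [0.9, 0, 0, 0, 0], [0.8, 0, 0, 0, 0], [0, 0, 0, 0, 0], [0, 0, 0, 0, 0]],
  ],
)

```text
time_s: 10.23
ee_pos: [574.9, 215.2, 316.9]
ee_rot: [-179.8, 0.1, 95.4]
force: [0.8, -0.6, 0.5]
gripper_width: 0.2
gripper_force: 0.0
```

```bash
cat > st.py <<'E'
from h import *
b=np.load('box.npy');s=env.state();print(s['time_s'],loc(s['ee_pos'][None],b)[0].round(1),s['ee_rot'].round(1),s['force'].round(1),s['gripper_width'].round(1))
E
cat > lid.py <<'E'
from h import *
b=np.load('box.npy');q=np.r_[cloud(grab('side')).reshape(-1,3),cloud(grab('scene')).reshape(-1,3)];L=loc(q,b)
l=L[(abs(L[:,0])<126)&(abs(L[:,0])>60)&(L[:,1]>-100)&(L[:,1]<150)&(L[:,2]>106)&(L[:,2]<300)]
a=np.arctan2(l[:,2]-100,-(l[:,1]-90));R=np.hypot(l[:,1]-90,l[:,2]-100);a=a[(R>130)&(R<182)];print('lid',len(a),np.percentile(a,[10,50,90]))
E
python3 st.py
```

```text
Traceback (most recent call last):
  File "st.py", line 2, in <module>
    b=np.load('box.npy');s=env.state();print(s['time_s'],loc(s['ee_pos'][None],b)[0].round(1),s['ee_rot'].round(1),s['force'].round(1),s['gripper_width'].round(1))
                                                                                                                                       ^^^^^^^^^^^^^^^^^^^^^^^^
AttributeError: 'float' object has no attribute 'round'
```

send_rows(
  steps=[
    [[0, 0, 0.6, 0, 0], [0, 0, 0.6, 0, 0], [0, 0, 0.47, 0, 0], [-0.2, 0, 0, 0, 0], [-0.3, 0, 0, 0, 0]],
  ],
)

```text
time_s: 10.65
ee_pos: [576.8, 192.7, 250.8]
ee_rot: [-179.8, 0.0, 95.2]
force: [-2.5, 4.6, 0.5]
gripper_width: 0.5
gripper_force: 1.8
```

send_rows(
  steps=[
    [[-0.3, 0, 0, 0, 0], [-0.3, 0, 0, 0, 0], [-0.35, 0, 0, 0, 0], [-0.33, 0, 0, 0, 0], [-0.33, 0, 0, 0, 0]],
  ],
)

```text
time_s: 11.07
ee_pos: [584.0, 128.4, 253.0]
ee_rot: [179.8, -0.0, 95.2]
force: [0.4, 3.0, -2.4]
gripper_width: 0.7
gripper_force: 1.6
```

```bash
sed -i "s/,s\['gripper_width'\].round(1)//" st.py; python3 st.py; python3 lid.py
```

```text
11.0667 [  0.8  89.8 253. ] [179.8  -0.   95.2] [ 0.4  3.  -2.4]
lid 733 [1.33585999 1.38341966 1.43935751]
```

The lid follows as computed (about 79°). I continue along the arc.

send_rows(
  steps=[
    [[-0.32, 0, 0.08, 0, 0], [-0.32, 0, 0.08, 0, 0], [-0.31, 0, 0.12, 0, 0], [-0.31, 0, 0.12, 0, 0], [-0.28, 0, 0.17, 0, 0]],
  ],
)

```text
time_s: 11.58
ee_pos: [588.9, 67.0, 228.7]
ee_rot: [180.0, 0.0, 95.2]
force: [-0.9, 1.3, 3.1]
gripper_width: 0.6
gripper_force: 1.3
```

send_rows(
  steps=[
    [[-0.28, 0, 0.17, 0, 0], [-0.25, 0, 0.21, 0, 0], [-0.25, 0, 0.21, 0, 0], [-0.21, 0, 0.25, 0, 0], [-0.21, 0, 0.25, 0, 0]],
  ],
)

```text
time_s: 12.0
ee_pos: [592.8, 19.8, 184.2]
ee_rot: [-179.9, -0.0, 95.2]
force: [-0.5, 1.7, 1.2]
gripper_width: 0.4
gripper_force: 0.9
```

```bash
python3 st.py; python3 lid.py
```

```text
12.0 [  0.  -19.2 184.2] [-179.9   -0.    95.2] [-0.5  1.7  1.2]
lid 625 [0.52007299 0.56665794 0.59251391]
```

send_rows(
  steps=[
    [[-0.16, 0, 0.28, 0, 0], [-0.16, 0, 0.29, 0, 0], [-0.11, 0, 0.31, 0, 0], [-0.11, 0, 0.31, 0, 0], [-0.05, 0, 0.3, 0, 0]],
  ],
)

```text
time_s: 12.52
ee_pos: [595.7, -3.5, 125.4]
ee_rot: [179.9, 0.1, 95.3]
force: [1.4, -0.7, 2.8]
gripper_width: 0.6
gripper_force: 0.8
```

send_rows(
  steps=[
    [[-0.05, 0, 0.2, 0, 0], [0, 0, 0.1, 0, 0], [0, 0, 0.05, 0, 0], [0, 0, 0, 0, 0]],
  ],
)

```text
time_s: 12.85
ee_pos: [595.5, -4.9, 112.3]
ee_rot: [180.0, 0.0, 95.2]
force: [-0.5, 0.4, 0.1]
gripper_width: 0.4
gripper_force: 0.0
```

```bash
python3 st.py; python3 lid.py
```

```text
12.85 [  0.5 -44.  112.3] [180.    0.   95.2] [-0.5  0.4  0.1]
lid 1171 [0.05966022 0.09047017 0.88755995]
```

send_rows(
  steps=[
    [[0, 0, 0.05, 0, 0], [0, 0, 0.05, 0, 0], [0, 0, 0, 0, 0]],
  ],
)

```text
time_s: 13.2
ee_pos: [595.7, -4.8, 112.2]
ee_rot: [179.9, 0.0, 95.2]
force: [-7.2, -1.2, 21.5]
gripper_width: 0.4
gripper_force: 10.6
```

```bash
python3 st.py; python3 - <<'E'
from h import *
b=np.load('box.npy')
for n in('side','scene'):
    L=loc(cloud(load(n)).reshape(-1,3),b);l=L[(abs(L[:,0])<122)&(abs(L[:,0])>50)&(L[:,2]>80)&(L[:,2]<140)]
    for y in(80,0,-50,-80): m=l[abs(l[:,1]-y)<8]; print(n,y,len(m),np.median(m[:,2]).round(1))
E
```

```text
13.2 [  0.7 -43.9 112.2] [179.9   0.   95.2] [-7.2 -1.2 21.5]
side 80 67 111.5
side 0 147 111.5
side -50 160 112.2
side -80 273 109.8
scene 80 182 111.3
scene 0 174 111.3
scene -50 104 110.3
scene -80 91 111.5
```

The lid is shut: its top reads about 111.5 mm everywhere and the push met 21 N. Now the turnbutton: I push its knob clockwise with the shut fingers, first along +y and then along +x. I rise and go behind the knob.

send_rows(
  steps=[
    [[0, 0, -0.6, 0, 0], [0, 0, -0.8, 0, 0], [0, 0, -0.9, 0, 0], [-0.7, -0.16, 0, 0, 0], [-0.9, -0.22, 0, 0, 0]],
  ],
)

```text
time_s: 13.62
ee_pos: [588.1, -68.5, 203.0]
ee_rot: [179.6, 0.0, 95.5]
force: [0.1, -1.0, -1.3]
gripper_width: 0.5
gripper_force: 0.0
```

send_rows(
  steps=[
    [[-0.9, -0.22, 0, 0, 0], [-0.9, -0.22, 0, 0, 0], [-0.9, -0.22, 0, 0, 0], [0, 0, 0, 0, 0], [0, 0, 0, 0, 0]],
  ],
)

```text
time_s: 14.03
ee_pos: [569.4, -181.4, 199.8]
ee_rot: [180.0, -0.0, 95.0]
force: [0.6, 0.4, 0.2]
gripper_width: 0.6
gripper_force: 0.0
```

```bash
cat > cat.py <<'E'
from h import *
b=np.load('box.npy')
for n in('side','scene'):
    L=loc(cloud(grab(n)).reshape(-1,3),b);P=np.hypot(L[:,0],L[:,1]+118)
    k=L[(L[:,2]>150.5)&(L[:,2]<157)&(P>45)&(P<85)]
    a=L[(L[:,2]>121)&(L[:,2]<128)&(P<90)]
    if len(k):r=np.median(k,0);print(n,len(k),r,'a',np.arctan2(r[0],-(r[1]+118)))
    print('arm',len(a),cv2.minAreaRect(a[:,:2].astype(np.float32)) if len(a)>5 else '')
    l=L[(abs(L[:,0])<122)&(abs(L[:,0])>90)&(abs(L[:,1]+40)<20)&(L[:,2]>80)&(L[:,2]<140)];print('lid z',np.median(l[:,2]))
E
python3 st.py; python3 cat.py
```

```text
14.0333 [ -41.  -217.5  199.8] [180.  -0.  95.] [0.6 0.4 0.2]
side 19 [ -46.73033874 -170.20411235  153.51930155] a -0.7301272388529684
arm 54 ((-21.800350189208984, -141.33885192871094), (110.40959930419922, 21.749948501586914), 52.12309265136719)
lid z 111.42405759580913
scene 25 [ -38.39929358 -166.05317736  152.86959483] a -0.674191915035028
arm 101 ((-20.407814025878906, -140.75352478027344), (113.10379028320312, 21.664865493774414), 51.11708068847656)
lid z 110.95269669194863
```

send_rows(
  steps=[
    [[0, 0, 0.7, 0, 0], [0, 0, 0.6, 0, 0], [0, 0, 0.35, 0, 0], [0.27, 0, 0, 0, 0], [0.28, 0, 0, 0, 0]],
  ],
)

```text
time_s: 14.55
ee_pos: [566.7, -157.4, 133.4]
ee_rot: [-179.8, 0.1, 95.4]
force: [-13.4, -27.3, -4.8]
gripper_width: 0.4
gripper_force: 13.5
```

send_rows(
  steps=[
    [[0.24, -0.24, 0, 0, 0], [0.27, -0.17, 0, 0, 0], [0.3, -0.12, 0, 0, 0], [0.32, -0.06, 0, 0, 0], [0, 0, 0, 0, 0]],
  ],
)

```text
time_s: 14.97
ee_pos: [539.9, -112.0, 135.5]
ee_rot: [179.9, -0.0, 95.4]
force: [1.3, -0.5, 0.2]
gripper_width: 0.3
gripper_force: 0.0
```

```bash
python3 st.py; python3 cat.py
```

```text
14.9667 [ -64.2 -145.8  135.5] [179.9  -0.   95.4] [ 1.3 -0.5  0.2]
side 12 [ -66.03225642 -162.79211586  153.69915791] a -0.974757791176825
arm 94 ((-32.51969909667969, -117.52511596679688), (25.15081024169922, 109.48332214355469), 89.1247787475586)
lid z 111.5964791609606
scene 39 [ -58.61717904 -122.67935731  153.11732904] a -1.4911361452708345
arm 93 ((-29.175281524658203, -115.43145751953125), (19.767396926879883, 105.63920593261719), 89.80811309814453)
lid z 110.93792531277319
```

The catch is at about -1.55 and moving as planned.

send_rows(
  steps=[
    [[0.32, 0.01, 0, 0, 0], [0.31, 0.07, 0, 0, 0], [0.29, 0.13, 0, 0, 0], [0.26, 0.19, 0, 0, 0], [0, 0, 0, 0, 0]],
  ],
)

```text
time_s: 15.48
ee_pos: [553.5, -64.0, 133.9]
ee_rot: [179.9, -0.1, 95.3]
force: [1.2, 1.2, -0.5]
gripper_width: 0.1
gripper_force: 0.0
```

```bash
python3 st.py; python3 cat.py
```

```text
15.4833 [-46.5 -99.2 133.9] [ 1.799e+02 -1.000e-01  9.530e+01] [ 1.2  1.2 -0.5]
side 8 [ -50.69430681 -116.07319446  154.5121689 ] a -1.6087863620746066
arm 100 ((-24.274551391601562, -95.78480529785156), (24.202381134033203, 110.78797149658203), 45.746273040771484)
lid z 111.91973992582632
scene 36 [-43.46521198 -71.05380675 153.47495051] a -2.394677054918612
arm 130 ((-21.946796417236328, -94.09557342529297), (24.624557495117188, 108.38561248779297), 44.23453903198242)
lid z 110.99457297039248
```

At -2.37 now. I switch the fingers to the -x side of the knob and push along +x.

send_rows(
  steps=[
    [[-0.1, -0.3, 0, 0, 0], [0, -0.55, 0, 0, 0], [0.4, 0, 0, 0, 0], [0.42, 0, 0, 0, 0], [0, 0.2, 0, 0, 0]],
  ],
)

```text
time_s: 16.0
ee_pos: [520.4, -39.3, 134.0]
ee_rot: [-179.9, -0.1, 95.2]
force: [0.3, 0.2, 0.1]
gripper_width: 0.3
gripper_force: 0.0
```

send_rows(
  steps=[
    [[0.15, 0.17, 0, 0, 0], [0.17, 0.28, 0, 0, 0], [0.1, 0.3, 0, 0, 0], [0.05, 0.33, 0, 0, 0], [0, 0, 0, 0, 0]],
  ],
)

```text
time_s: 16.42
ee_pos: [567.6, -17.3, 133.7]
ee_rot: [179.9, 0.0, 95.2]
force: [0.6, 0.6, -0.2]
gripper_width: 0.5
gripper_force: 0.0
```

```bash
python3 st.py; python3 cat.py
```

```text
16.4167 [-28.4 -53.9 133.7] [179.9   0.   95.2] [ 0.6  0.6 -0.2]
side 36 [ -9.49852496 -60.17974703 154.49844564] a -2.9787701688426353
arm 97 ((-3.714477062225342, -100.19346618652344), (19.564456939697266, 88.40005493164062), 3.208406448364258)
lid z 111.98614469024346
scene 44 [-10.7562338  -51.58270919 153.22828493] a -2.981037327296626
arm 127 ((-2.181324005126953, -85.75645446777344), (27.046907424926758, 108.09199523925781), 0.8548014163970947)
lid z 110.45610602203465
```

send_rows(
  steps=[
    [[0, 0.1, 0, 0, 0], [0, 0, 0, 0, 0], [0, -0.5, 0, 0, 0], [0, 0, -0.9, 0, 0], [0, 0, -1, 0, 0]],
  ],
)

```text
time_s: 16.93
ee_pos: [544.1, -19.3, 207.1]
ee_rot: [-179.4, -0.1, 95.2]
force: [1.3, -0.1, 0.1]
gripper_width: 0.0
gripper_force: 0.0
```

send_rows(
  steps=[
    [[0, -1, -0.2, 0, 0], [0, -1, 0, 0, 0], [0, -1, 0, 0, 0], [0, 0, 0, 0, 0], [0, 0, 0, 0, 0]],
  ],
)

```text
time_s: 17.35
ee_pos: [427.2, -30.3, 218.5]
ee_rot: [179.9, 0.0, 95.2]
force: [0.3, 0.6, 0.5]
gripper_width: 0.7
gripper_force: 0.0
```

```bash
python3 st.py; python3 cat.py; python3 - <<'E'
from h import *
cv2.imwrite('pics/s3.png',cv2.resize(load('side')['pixels'][90:330,170:370,::-1],None,fx=3,fy=2.5))
E
```

```text
17.35 [-169.3  -54.5  218.5] [179.9   0.   95.2] [0.3 0.6 0.5]
side 23 [ -6.63010217 -53.94763437 154.06540158] a -3.0384493291006724
arm 107 ((-4.040243148803711, -96.41561889648438), (20.64412498474121, 95.64977264404297), 2.864480495452881)
lid z 112.22961423595802
scene 26 [ -2.93240498 -50.78282433 153.90001812] a -3.097994469958313
arm 130 ((-0.9362049102783203, -86.416748046875), (26.494766235351562, 108.12590026855469), 1.9660242795944214)
lid z 111.38039464239989
```

View pics/s3.png

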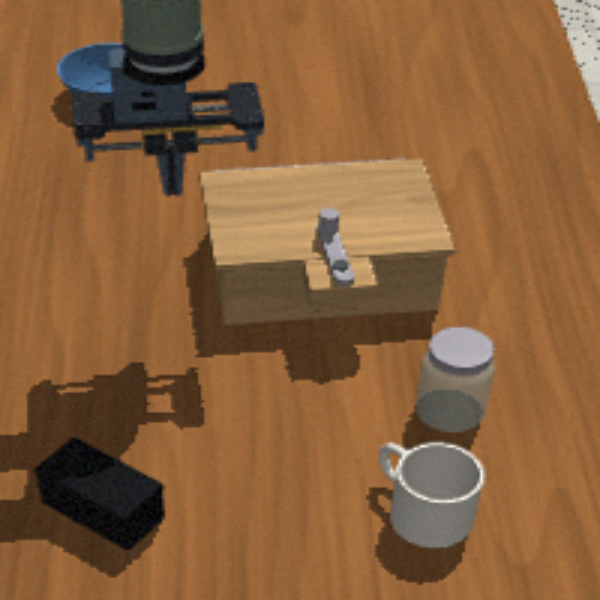

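The lid is shut and the turnbutton lies across its edge at crop (335,245), about -3.07 rad. The jar, mug and bowl stand untouched and the gripper is clear, so I hand in.

```bash
python3 -c "
from workcell import env
print(env.job_done())"
```

```text
the job is handed in; nothing more can be done
None
```

The white tin stands flat in the box, the lid is shut, and the turnbutton lies across its edge within about 0.1 rad of square; the mug, jar and bowl look untouched, and I've handed the job in (no verdict was returned).

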